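# Find the solid chilling ball by weight and present its dish turned a quarter turn

## Robot

A 6-joint arm with a two-finger parallel gripper is mounted at the origin on a cart in front of the work surface, level with it; the furniture and walls round the work are solid. World frame = base frame: x ahead of the robot, y to its left, z up, the work surface at z = 0. Lengths are in m, angles in rad, forces in N, time in s.
With the tool pointing down it reaches from about 0.375 to 0.9 m from the base axis. Payload 3.1 kg.
Tool frame: the origin (TCP) lies midway between the tips of the shut fingers; the grasp point (between the pads) lies manip.grip_depth behind it (manip.grip_depth is the distance from the TCP to the grasp point, in m); z points along the fingers, x is the direction in which the jaws open and shut, and the axes are right-handed (so a half turn about z gives the same grasp; the last joint's range is limited). The gripper opens to 87 mm and grips with 3 to 60 N. Pads are 19 mm wide; open, the fingers measure 117 mm over their backs; the gripper's body (75 mm by 190 mm) begins 51 mm behind the grasp point.
Start: joints at [-1.458, 0.527, 1.433, -0, 1.181, -0.178], TCP at [0.18, -0.599, 0.223] pointing down, gripper open.
Joint ranges: [-3.08, 3.08], [-0.75, 2.2], [0.22, 2.44], [-1.43, 4.57], [0, 2.65], [-2.85, 2.85]. Speed limits (rad/s): [2.79, 2.79, 3.14, 3.14, 3.14, 3.14].

## Interface

Orientations are given as a unit quaternion [w, x, y, z].
In Python, from bench import manip, read_camera, workorder gives the robot as it stands. Calls block until the motion is done:
- manip.move_pose(position, orientation): joint-space move of the TCP to a pose.
- manip.servo_line(position, ori=None, speed=0.15): straight line of the TCP; ori=None keeps the orientation; speed is the mean speed in m/s.
- manip.goto_joints(angles): joint-space move.
- manip.move_gripper(opening): opening from 0.0 (shut) to 1.0 (fully open); the grip force is fixed at half the most; returns when the fingers have stopped.
- manip.hold(seconds).
- manip.inverse_kinematics(position, orientation): joint angles nearest the present ones, or None.
- read_camera(name): name is "scene" or "side" or "wrist"; returns a dict with "frame" (420x560x3 uint8, red, green, blue), "intrinsics" (3x3 intrinsics, pixels), "eye" and "rotation" of the camera in the world. Camera axes: x right, y up, looking along -z (the intrinsics and any distortion apply to the point x, -y, -z); pixel columns grow to the right and rows downward; lengths in m; the calibration is good to about 2 mm. A picture is of the moment at which its call begins. There is no depth.
A pose or a line that the arm cannot do raises manip.Unreachable and nothing moves.
- workorder.close_job(): hands the job in, once; it reports no verdict.
Readings, each from a call of its own:
- manip.get_time(): time.
- manip.get_q(): joint angles.
- manip.get_qvel(): joint speeds.
- manip.get_joint_efforts(): joint torques, N m.
- manip.get_eef_pos(): TCP position.
- manip.get_tool_rot(): TCP orientation.
- manip.get_ft_force(): force on the tool from outside, world axes, zero at the start.
- manip.get_moment(): the same for the moment, N m.
- manip.get_finger_gap(): opening from 0.0 (shut) to 1.0 (fully open).
Only numpy, scipy, OpenCV 4.12 (cv2) and the standard library are available. Lean on these libraries where they do the work, as an engineer would, in place of code of your own. Each camera call takes 0.05 s, during which the arm holds its last target.

## Task

Two arch-handled dishes on the wooden board each hold a steel chilling ball that looks the same, but one ball is solid and the other hollow: lift a dish by its handle bar to feel its weight, and if it is the light one set it back gently where it stood and take the other. Lift the dish with the solid ball straight up, about 10 cm clear of the board, then turn it level through a quarter turn, either way, so that its arch stands across the board instead of along it and a colleague can reach in, with each ball staying in the middle of its dish throughout and the other things left alone. Finish while still holding that dish up, level and still: do not put it down or let go.

Things in the scene. Friction and masses are not known exactly. Their poses are not given: they have to be found in the camera images.
- dish_1: The left (board +y) of two identical white ceramic dishes on the board: 135 mm across, rim 29 mm high, shallow hollow sloping 9 degrees (30 near the rim), rigid arch handle over it, 130 mm high overall, 280 g, balanced about its axis. Origin: centre of underside; z up, y along the arch. At the start its y is the board's y.
- dish_1_grip (a point): Centre of the wooden grip bar at the top of the arch of dish_1, 120 mm above the dish's underside, on its axis. The bar is 16 mm thick (dish x), 82 mm long (dish y), 20 mm high. Below it is free space down to the ball, whose top is 54 mm lower than the bar's underside. Axes as the dish.
- dish_1_mid (a point): Where the centre of a ball lies when it rests in the middle of dish_1: on the dish's axis, 33 mm above its underside. Axes as the dish.
- dish_2: The right (board -y) of two identical white ceramic dishes on the board: 135 mm across, rim 29 mm high, shallow hollow sloping 9 degrees (30 near the rim), rigid arch handle over it, 130 mm high overall, 280 g, balanced about its axis. Origin: centre of underside; z up, y along the arch. At the start its y is the board's y.
- dish_2_grip (a point): Centre of the wooden grip bar at the top of the arch of dish_2, 120 mm above the dish's underside, on its axis. The bar is 16 mm thick (dish x), 82 mm long (dish y), 20 mm high. Below it is free space down to the ball, whose top is 54 mm lower than the bar's underside. Axes as the dish.
- dish_2_mid (a point): Where the centre of a ball lies when it rests in the middle of dish_2: on the dish's axis, 33 mm above its underside. Axes as the dish.
- ball_1_center (a point): Centre of one of two steel balls that look exactly alike, 46 mm in diameter; one lies loose in the middle of each dish and either ball may lie in either dish. One of the balls is solid (about 400 g, within 8 %), the other a hollow shell (about 80 g, within 8 %); they can be told apart only by weight.
- ball_2_center (a point): Centre of one of two steel balls that look exactly alike, 46 mm in diameter; one lies loose in the middle of each dish and either ball may lie in either dish. One of the balls is solid (about 400 g, within 8 %), the other a hollow shell (about 80 g, within 8 %); they can be told apart only by weight.
- wood_board: Wooden board, 225 mm (its x) x 360 mm (its y), 17 mm thick, fixed to the worktop. Origin: centre of its underside, on the worktop. Its long side is y. The dishes stand 88 mm to either side of its middle along y.
- fork: Steel fork, 193 x 26 x 15 mm, lying along the near long edge of the board; loose bystander. Origin: centre of its underside.
- marker: Marker pen, 135 x 17 x 16 mm, lying along the far long edge of the board; loose bystander. Origin: centre of its underside.
- timer: Round kitchen timer, 64 mm across, 36 mm high, on the worktop at the left; loose bystander. Origin: centre of its underside.
- probe: Cream hand thermometer, 165 x 52 x 22 mm, on the worktop at the left; loose bystander. Origin: centre of its underside.
- spice_red: Spice jar with a red cap, 45 mm across, 106 mm high, standing to the right of the board; loose bystander. Origin: centre of its underside.
Mind the look-alikes: they are no part of the job. Leave any purple look-alike of the dish_1 alone. Leave any blue or red look-alike of the dish_2 alone.

How it is judged:
On the way:
1. the dish with the solid ball is lifted at least 30 mm off the board before it is turned (arch still within 0.35 rad of the board's long side) (((height (world z) of dish_1_grip above 0.167 m and ((distance between ball_1_center and dish_1_mid below 0.015 m and contact force between ball_1 and dish_1 above 2 N) or (distance between ball_2_center and dish_1_mid below 0.015 m and contact force between ball_2 and dish_1 above 2 N)) and angle between the y axis of dish_1 and the y axis of wood_board, either way round below 0.35 rad and contact force between the fingers and dish_1 above 2 N) or (height (world z) of dish_2_grip above 0.167 m and ((distance between ball_1_center and dish_2_mid below 0.015 m and contact force between ball_1 and dish_2 above 2 N) or (distance between ball_2_center and dish_2_mid below 0.015 m and contact force between ball_2 and dish_2 above 2 N)) and angle between the y axis of dish_2 and the y axis of wood_board, either way round below 0.35 rad and contact force between the fingers and dish_2 above 2 N))), for 0.2 s.
At the end, for the whole second after the job is handed in: The dish with the solid ball is held in the fingers, underside 60 mm or more above the board, arch within 10 degrees of square across the board, level within 0.12 rad, still, ball within 15 mm of its middle; the other dish stands untouched on the board within 30 mm of where it was, its ball centred (((height (world z) of dish_1_grip above 0.197 m and ((distance between ball_1_center and dish_1_mid below 0.015 m and contact force between ball_1 and dish_1 above 2 N) or (distance between ball_2_center and dish_1_mid below 0.015 m and contact force between ball_2 and dish_1 above 2 N)) and angle between the y axis of dish_1 and the x axis of wood_board, either way round below 0.175 rad and angle between dish_1's own z axis and vertical below 0.12 rad and linear speed of dish_1 below 0.03 m/s and angular speed of dish_1 below 0.15 rad/s and contact force between the fingers and dish_1 above 2 N and contact force between each of dish_1, the arm, the fingers and dish_2 below 0.1 N and distance of dish_2_grip from where it was at the start of the episode below 0.03 m and angle between dish_2's own z axis and vertical below 0.06 rad and contact force between dish_2 and wood_board above 1 N) or (height (world z) of dish_2_grip above 0.197 m and ((distance between ball_1_center and dish_2_mid below 0.015 m and contact force between ball_1 and dish_2 above 2 N) or (distance between ball_2_center and dish_2_mid below 0.015 m and contact force between ball_2 and dish_2 above 2 N)) and angle between the y axis of dish_2 and the x axis of wood_board, either way round below 0.175 rad and angle between dish_2's own z axis and vertical below 0.12 rad and linear speed of dish_2 below 0.03 m/s and angular speed of dish_2 below 0.15 rad/s and contact force between the fingers and dish_2 above 2 N and contact force between each of dish_2, the arm, the fingers and dish_1 below 0.1 N and distance of dish_1_grip from where it was at the start of the episode below 0.03 m and angle between dish_1's own z axis and vertical below 0.06 rad and contact force between dish_1 and wood_board above 1 N))); the arm keeps its last pose, push and grip.
It fails at once if a ball strays more than 15 mm from the middle of a dish ((distance between ball_1_center and dish_1_mid above 0.015 m and distance between ball_1_center and dish_2_mid above 0.015 m) or (distance between ball_2_center and dish_1_mid above 0.015 m and distance between ball_2_center and dish_2_mid above 0.015 m)).
It fails at once if a dish is tipped by more than 0.2 rad (angle between any of dish_1, dish_2's own z axis and vertical above 0.2 rad).
It fails at once if a bystander is moved by more than 25 mm (distance of any of fork, marker, timer, probe, spice_red from where it was at the start of the episode above 0.025 m).
It also fails if it takes over 61 s, if anything falls off the work surface, if the arm or the gripper's body presses on something with over 40 N, if the wrist force passes 120 N, or if a joint passes its speed limit or range.

## Working session

There is one attempt and no reset: what is moved stays moved. The work goes in short steps, each a Python script; the robot and the scene stay as the last script left them, time stands still between calls to the robot, and variables do not carry over. Pictures are saved under pics/ and viewed, and the job is handed in when it is done.

```bash
ls; mkdir -p pics
python3 - <<'E'
from bench import manip, read_camera
import cv2
for n in ["scene","side","wrist"]:
    c=read_camera(n); cv2.imwrite(f"pics/{n}0.png",cv2.cvtColor(c["frame"],cv2.COLOR_RGB2BGR))
    print(n,c["intrinsics"].tolist(),c["eye"],c["rotation"].tolist(),[k for k in c])
print(manip.grip_depth,manip.get_time(),manip.get_tool_rot())
E
```

```text
pics
scene [[406.1919241689672, 0.0, 282.22860590703795], [0.0, 406.1919241689672, 213.88682217783463], [0.0, 0.0, 1.0]] [-5.18898949e-04  8.03959000e-01  7.57191744e-01] [-0.26738898152739365, -0.1559844785369975, 0.44829380595576024, 0.838572977477204] ['frame', 'intrinsics', 'eye', 'rotation']
side [[403.6206218631151, 0.0, 281.39263593894134], [0.0, 403.6206218631151, 205.94715874705165], [0.0, 0.0, 1.0]] [0.23866569 0.93821565 1.02344422] [-0.18507938583208852, -0.07566232692881414, 0.3940958180028235, 0.8970559176865284] ['frame', 'intrinsics', 'eye', 'rotation']
wrist [[361.13157034342197, 0.0, 280.77572623230225], [0.0, 361.13157034342197, 210.63400595041196], [0.0, 0.0, 1.0]] [ 0.24967344 -0.57762603  0.38437129] [0.7953046189195047, -0.10762471434210577, 0.08120719139344426, -0.5910269672815871] ['frame', 'intrinsics', 'eye', 'rotation']
0.0187 0.15 [-6.02229404e-04  8.02399648e-01 -5.96786462e-01 -6.00770460e-04]
```

View pics/scene0.png

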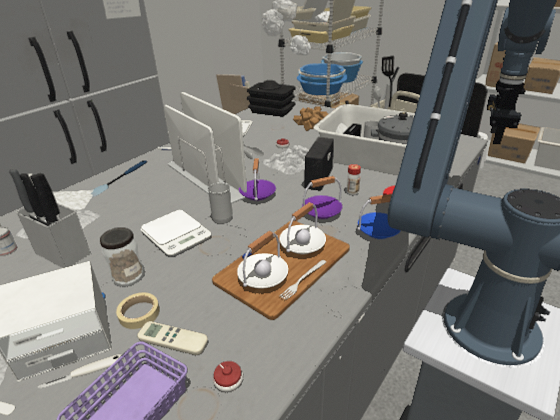

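View pics/side0.png

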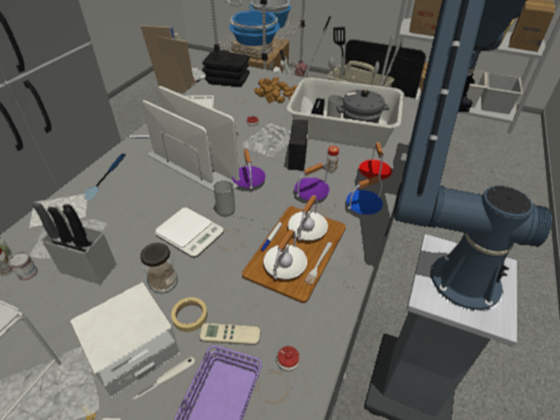

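View pics/wrist0.png

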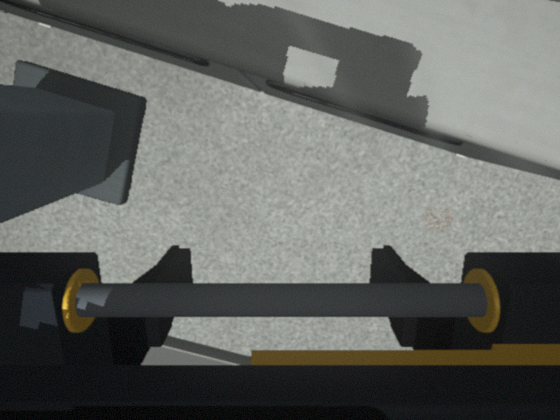

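The scene and side views show two white arch-handled dishes on the board: scene (262,268) and (303,238), side (285,260) and (307,225). The look-alikes are all off the board: purple at scene (258,190) and (322,207), blue at (378,225), red at (392,193). I'll confirm this in enlarged crops.

Run:
```python
import cv2
a=cv2.imread("pics/scene0.png")[190:320,205:365]; cv2.imwrite("pics/sc_c.png",cv2.resize(a,None,fx=4.5,fy=4.5,interpolation=cv2.INTER_CUBIC))
a=cv2.imread("pics/side0.png")[185:305,235:355]; cv2.imwrite("pics/si_c.png",cv2.resize(a,None,fx=5,fy=5,interpolation=cv2.INTER_CUBIC))
```

```text
(no output)
```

View pics/sc_c.png

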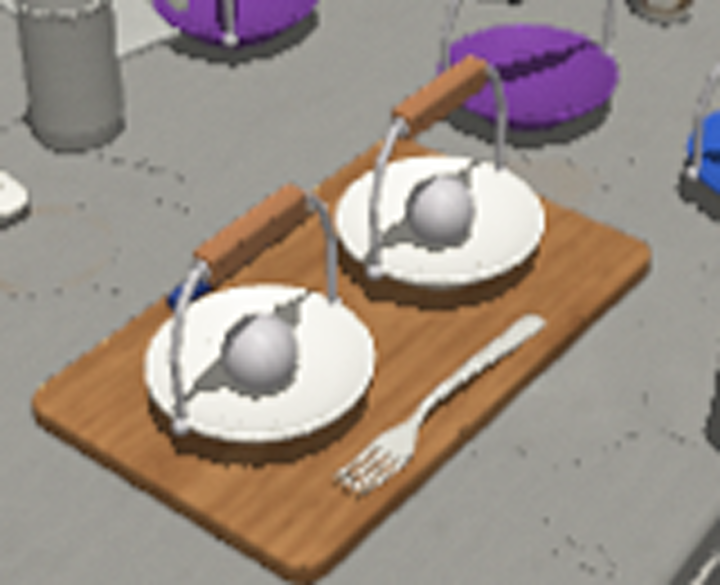

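View pics/si_c.png

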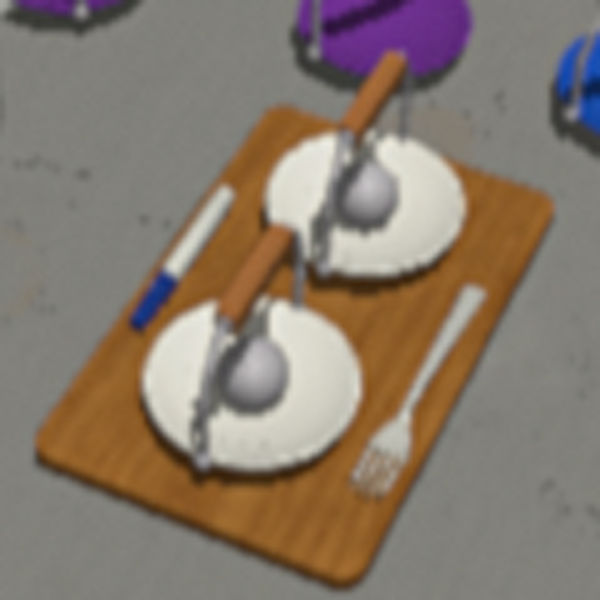

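```bash
cat > h.py <<'E'
import numpy as np
from scipy.spatial.transform import Rotation as R
def Rm(q): return R.from_quat([q[1],q[2],q[3],q[0]]).as_matrix()
def ray(c,px):
    K=np.array(c["intrinsics"]); d=np.linalg.inv(K)@[px[0],px[1],1]; d=np.array([d[0],-d[1],-d[2]])
    d=Rm(c["rotation"])@d; return np.array(c["eye"]),d/np.linalg.norm(d)
def tri(rs):
    A=0;b=0
    for e,d in rs:
        P=np.eye(3)-np.outer(d,d);A=A+P;b=b+P@e
    x=np.linalg.solve(A,b); return x,[np.linalg.norm((np.eye(3)-np.outer(d,d))@(x-e)) for e,d in rs]
def onz(r,z): e,d=r; return e+d*(z-e[2])/d[2]
E
python3 - <<'E'
from h import *
from bench import read_camera,manip
a=read_camera("scene");b=read_camera("side")
S=lambda x,y:(205+(x+.5)/4.5-.5,190+(y+.5)/4.5-.5)
T=lambda x,y:(235+(x+.5)/5-.5,185+(y+.5)/5-.5)
for n,s,t in [("bar1",(253,232),(257,275)),("bar2",(441,93),(374,94)),("ball1",(261,353),(253,374)),("ball2",(441,209),(367,193))]:
    p,e=tri([ray(a,S(*s)),ray(b,T(*t))]);print(n,p.round(4),np.round(e,4))
for z,l in [(.017,[((40,400),(40,448)),((650,240),(550,200)),((305,575),(345,580)),((390,142),(280,108))])]:
    for s,t in l: print(onz(ray(a,S(*s)),z).round(4),onz(ray(b,T(*t)),z).round(4))
for n,s,t in [("bar1",(253,232),(257,275)),("bar2",(441,93),(374,94))]:print(onz(ray(a,S(*s)),.137).round(4),onz(ray(b,T(*t)),.137).round(4))
print(manip.get_eef_pos())
E
```

```text
bar1 [0.5367 0.1806 0.1367] [0.0002 0.0002]
bar2 [0.5274 0.0042 0.1387] [0.0001 0.0001]
ball1 [0.5372 0.1806 0.0464] [0.0006 0.0006]
ball2 [0.5262 0.0058 0.0499] [0.0004 0.0004]
[0.642  0.2624 0.017 ] [0.6446 0.2661 0.017 ]
[ 0.4178 -0.0811  0.017 ] [ 0.4157 -0.0702  0.017 ]
[0.4293 0.2809 0.017 ] [0.4366 0.2809 0.017 ]
[ 0.6256 -0.0784  0.017 ] [ 0.6252 -0.0822  0.017 ]
[0.5364 0.1812 0.137 ] [0.5366 0.1805 0.137 ]
[0.5288 0.0023 0.137 ] [0.528  0.0023 0.137 ]
[ 0.17977227 -0.59820891  0.22205627]
```

Both white dishes are confirmed. Bar heights come out at 0.137 and 0.139 m (0.137 expected), and they are about 178 mm apart (176 expected). Next I refine with the wrist camera from above.

```bash
cat >> h.py <<'E'
def Q(phi): return [0,float(np.cos(phi/2)),float(np.sin(phi/2)),0]
E
python3 - <<'E'
from h import *
from bench import manip,read_camera
import cv2
for phi in (-.05,np.pi-.05,-np.pi-.05):
  for d in (0,np.pi/2,-np.pi/2):
    for p in ((.5367,.1806),(.528,.0035)):
      q=manip.inverse_kinematics([*p,.22],Q(phi+d)); print(round(phi,2),round(d,2),p,None if q is None else np.round(q,2))
print(manip.get_time())
p=manip.get_eef_pos(); manip.servo_line([p[0],p[1],.32],speed=.15)
manip.move_pose([.53,.06,.32],Q(-.05))
print(manip.get_time(),manip.get_q(),manip.get_ft_force())
c=read_camera("wrist"); cv2.imwrite("pics/w1.png",cv2.cvtColor(c["frame"],cv2.COLOR_RGB2BGR))
import pickle; pickle.dump(c,open("w1.pkl","wb"))
E
```

```text
-0.05 0 (0.5367, 0.1806) [ 0.13  0.45  1.59 -0.    1.11  0.18]
-0.05 0 (0.528, 0.0035) [-0.21  0.4   1.68 -0.    1.06 -0.16]
-0.05 1.57 (0.5367, 0.1806) [ 0.13  0.45  1.59 -0.    1.11 -1.39]
-0.05 1.57 (0.528, 0.0035) [-0.21  0.4   1.68 -0.    1.06 -1.73]
-0.05 -1.57 (0.5367, 0.1806) [ 0.13  0.45  1.59 -0.    1.11  1.75]
-0.05 -1.57 (0.528, 0.0035) [-0.21  0.4   1.68 -0.    1.06  1.42]
3.09 0 (0.5367, 0.1806) None
3.09 0 (0.528, 0.0035) None
3.09 1.57 (0.5367, 0.1806) [ 0.13  0.45  1.59 -0.    1.11  1.75]
3.09 1.57 (0.528, 0.0035) [-0.21  0.4   1.68 -0.    1.06  1.42]
3.09 -1.57 (0.5367, 0.1806) [ 0.13  0.45  1.59 -0.    1.11 -1.39]
3.09 -1.57 (0.528, 0.0035) [-0.21  0.4   1.68 -0.    1.06 -1.73]
-3.19 0 (0.5367, 0.1806) None
-3.19 0 (0.528, 0.0035) None
-3.19 1.57 (0.5367, 0.1806) [ 0.13  0.45  1.59 -0.    1.11  1.75]
-3.19 1.57 (0.528, 0.0035) [-0.21  0.4   1.68 -0.    1.06  1.42]
-3.19 -1.57 (0.5367, 0.1806) [ 0.13  0.45  1.59 -0.    1.11 -1.39]
-3.19 -1.57 (0.528, 0.0035) [-0.21  0.4   1.68 -0.    1.06 -1.73]
0.25
3.6833 [-9.82513324e-02  2.97946437e-01  1.53259939e+00 -2.49038163e-04
  1.31092286e+00 -4.68903824e-02] [-0.03876418 -0.06433388  0.05888808]
```

View pics/w1.png

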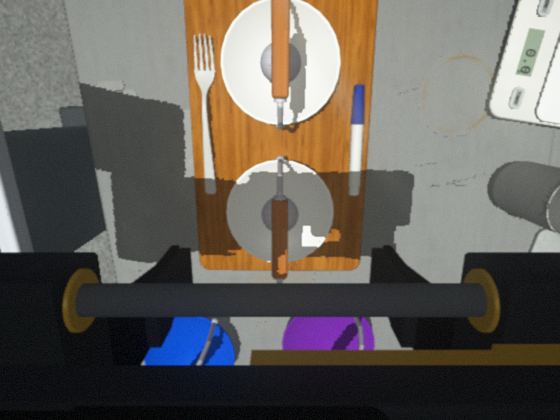

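The wrist view shows the dish_2 bar from (280,200) to (280,275) and the dish_1 bar at column 280, cut off at the top edge. I'll take one more view from further left.

Run:
```python
from h import *
from bench import manip,read_camera
import cv2,pickle
manip.servo_line([.535,.15,.32],speed=.12)
c=read_camera("wrist"); cv2.imwrite("pics/w2.png",cv2.cvtColor(c["frame"],cv2.COLOR_RGB2BGR))
pickle.dump(c,open("w2.pkl","wb"))
a=cv2.imread("pics/w1.png")[0:290,190:370];b=cv2.imread("pics/w2.png")[0:290,190:370]
cv2.imwrite("pics/w12.png",cv2.resize(np.hstack([a,b]),None,fx=2,fy=2,interpolation=cv2.INTER_CUBIC))
print(manip.get_time())
```

```text
4.6833
```

View pics/w12.png

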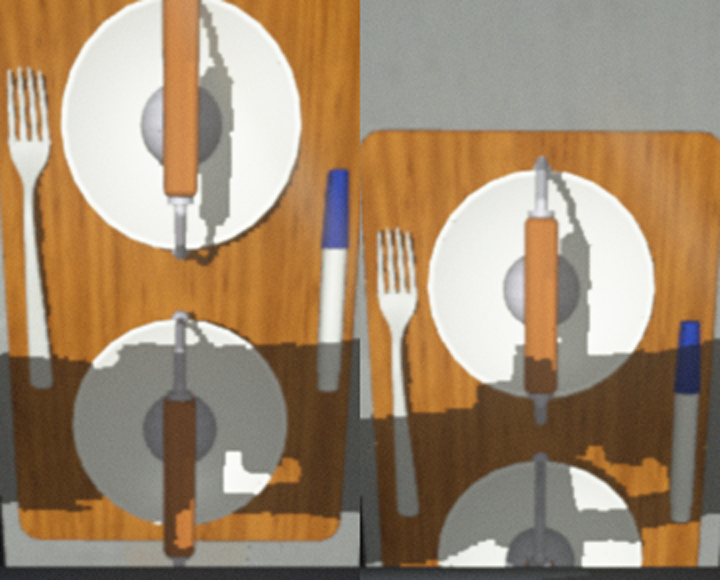

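Run:
```python
from h import *
import pickle
a=pickle.load(open("w1.pkl","rb"));b=pickle.load(open("w2.pkl","rb"))
p,e=tri([ray(a,(280,97.5)),ray(b,(280.5,196.5))]);print("d1 -y end",p,e)
for z in(.137,.147):
  print(z,"d2",onz(ray(a,(279.6,200)),z).round(4),onz(ray(a,(279.8,277.5)),z).round(4),"d1",onz(ray(b,(280.6,108.5)),z).round(4),onz(ray(b,(280.5,196.5)),z).round(4))
print(a["eye"],b["eye"])
```

```text
d1 -y end [0.5339718  0.14281386 0.14579511] [np.float64(0.00024004583023602406), np.float64(0.00024004583023595348)]
0.137 d2 [0.5284 0.0468 0.137 ] [ 0.5243 -0.0366  0.137 ] d1 [0.5383 0.2238 0.137 ] [0.5341 0.1407 0.137 ]
0.147 d2 [0.5285 0.0493 0.147 ] [ 0.5246 -0.0317  0.147 ] d1 [0.5383 0.2238 0.147 ] [0.5342 0.1431 0.147 ]
[0.53391541 0.13177223 0.48262162] [0.5385685  0.22224667 0.48257494]
```

Measured dish_1 bar: top at 0.146 m, length 81 mm, centre (0.536, 0.183). Dish_2 bar centre: (0.527, 0.008). The yaw matches. I grasp dish_1 first and weigh it.

Run:
```python
from h import *
from bench import manip,read_camera
import cv2
x,y=.5363,.1825
manip.move_pose([x,y,.22],Q(-.05))
manip.servo_line([x,y,.1185],speed=.08)
manip.hold(.3); f0=np.array(manip.get_ft_force())
manip.move_gripper(0.0); manip.hold(.3)
print(manip.get_finger_gap()*87,f0,manip.get_ft_force(),manip.get_moment())
c=read_camera("scene"); cv2.imwrite("pics/g1.png",cv2.resize(cv2.cvtColor(c["frame"],cv2.COLOR_RGB2BGR)[150:320,180:400],None,fx=3,fy=3))
manip.servo_line([x,y,.1285],speed=.02); manip.hold(.5)
fs=[]
for _ in range(5): manip.hold(.1); fs.append(manip.get_ft_force())
print(np.mean(fs,0),np.std(fs,0),manip.get_moment(),manip.get_time(),manip.get_eef_pos())
c=read_camera("scene"); cv2.imwrite("pics/g2.png",cv2.resize(cv2.cvtColor(c["frame"],cv2.COLOR_RGB2BGR)[150:320,180:400],None,fx=3,fy=3))
```

```text
15.771934019248512 [-0.0595611   0.26412853 -0.14798273] [ 0.18096659 -0.55232314  0.4271423 ] [-0.0923277  -0.03316781 -0.01830788]
[-0.12013237  0.01364293 -3.37498783] [0.46772419 0.30927127 0.33863763] [-0.02145663 -0.10862811  0.0181565 ] 10.0417 [0.53628788 0.18248177 0.12848728]
```

View pics/g2.png

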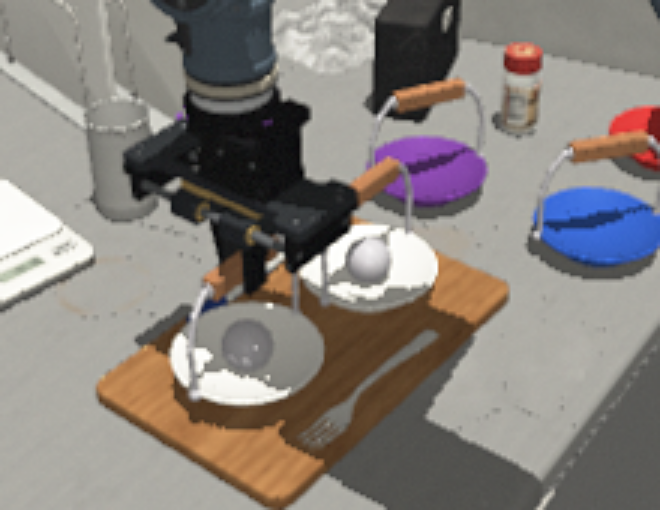

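The ft reading is 3.4 N, which fits the light dish (3.5 N expected, 6.7 N for the solid one). The picture shows dish_1 lifted level with its ball at (247,343), in the middle. I set it back and take dish_2.

Run:
```python
from h import *
from bench import manip,read_camera
import cv2
x,y=.5363,.1825
manip.servo_line([x,y,.1185],speed=.02); manip.hold(.3); print(manip.get_ft_force())
manip.move_gripper(1.0); manip.hold(.2)
manip.servo_line([x,y,.22],speed=.1)
c=read_camera("scene"); cv2.imwrite("pics/g3.png",cv2.resize(cv2.cvtColor(c["frame"],cv2.COLOR_RGB2BGR)[150:320,180:400],None,fx=3,fy=3))
x,y=.5267,.0075
manip.servo_line([x,y,.22],speed=.15)
manip.servo_line([x,y,.1185],speed=.08)
manip.hold(.2)
manip.move_gripper(0.0); manip.hold(.3)
print(manip.get_finger_gap()*87,manip.get_ft_force())
manip.servo_line([x,y,.1285],speed=.02); manip.hold(.5)
fs=[]
for _ in range(5): manip.hold(.1); fs.append(manip.get_ft_force())
print(np.mean(fs,0),manip.get_moment(),manip.get_time(),manip.get_eef_pos())
c=read_camera("scene"); cv2.imwrite("pics/g4.png",cv2.resize(cv2.cvtColor(c["frame"],cv2.COLOR_RGB2BGR)[150:320,180:400],None,fx=3,fy=3))
```

```text
[-1.03897773 -0.44647986 -1.25183594]
15.6941100300044 [-1.62858599 -2.00416967 -0.12998167]
[ 0.67974556  0.15796878 -6.19967105] [-0.02253738 -0.10034694 -0.0099969 ] 19.8083 [0.52671942 0.00751187 0.12850016]
```

View pics/g3.png

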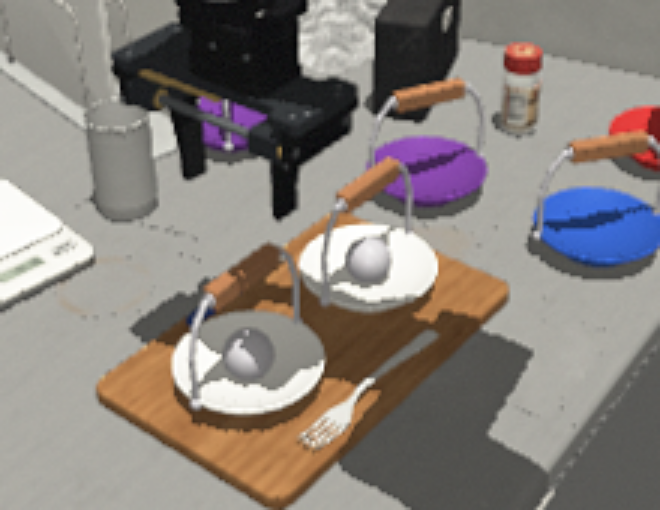

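View pics/g4.png

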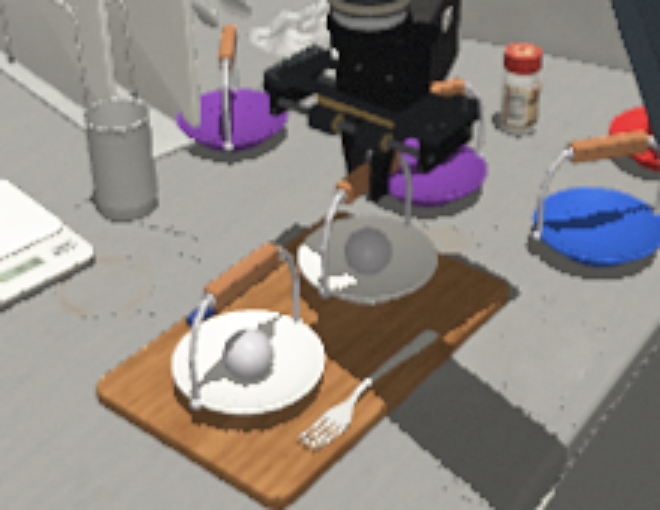

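Dish_1 is back upright with its ball centred at (247,356). Dish_2 weighs 6.2 N, so it holds the solid ball, and that ball is centred at (368,250). I lift it straight up.

Run:
```python
from h import *
from bench import manip,read_camera
import cv2
x,y=.5267,.0075
manip.servo_line([x,y,.2205],speed=.05); manip.hold(.4)
print(manip.get_ft_force(),manip.get_moment(),manip.get_time(),manip.get_finger_gap()*87)
q=np.array(manip.get_q());print(q)
t=manip.get_time();q[5]+=.1;manip.goto_joints(q.tolist());print(manip.get_time()-t,manip.get_eef_pos())
c=read_camera("scene"); cv2.imwrite("pics/g5.png",cv2.resize(cv2.cvtColor(c["frame"],cv2.COLOR_RGB2BGR)[130:320,180:400],None,fx=3,fy=3))
```

```text
[-0.02650517 -0.44983929 -6.091983  ] [ 0.0297706  -0.10584926 -0.0003675 ] 22.25 15.699634821139577
[-1.98097719e-01  3.98498763e-01  1.68018808e+00  6.96387480e-06
  1.06297793e+00 -1.48066486e-01]
0.25 [0.52670153 0.00747232 0.2204902 ]
```

View pics/g5.png

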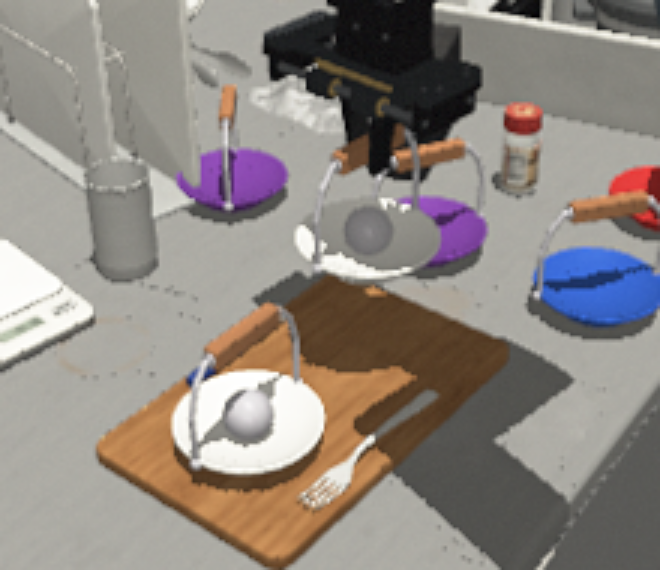

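Dish_2 is up level, with its ball central at (368,230). I turn it in small steps.

Run:
```python
from h import *
from bench import manip,read_camera
import cv2
q=np.array(manip.get_q())
for a in np.linspace(-.048,1.423,13)[1:]:
    q[5]=a; manip.goto_joints(q.tolist()); manip.hold(.1)
manip.hold(1.0)
print(manip.get_time(),manip.get_q(),manip.get_ft_force(),manip.get_moment(),manip.get_finger_gap()*87,manip.get_eef_pos(),np.abs(manip.get_qvel()).max())
for n,s in(("scene",(130,320,180,400)),("side",(130,310,230,380))):
    c=read_camera(n); cv2.imwrite(f"pics/f_{n}.png",cv2.resize(cv2.cvtColor(c["frame"],cv2.COLOR_RGB2BGR)[s[0]:s[1],s[2]:s[3]],None,fx=3,fy=3))
```

```text
27.75 [-1.98104782e-01  3.98490784e-01  1.68023062e+00  1.13641191e-05
  1.06297276e+00  1.42297261e+00] [-0.49399524 -0.1195118  -5.82310824] [ 0.03978042 -0.00637841  0.00946866] 15.566017391141193 [0.52666133 0.00749663 0.22046202] 0.001581582595265036
```

View pics/f_scene.png

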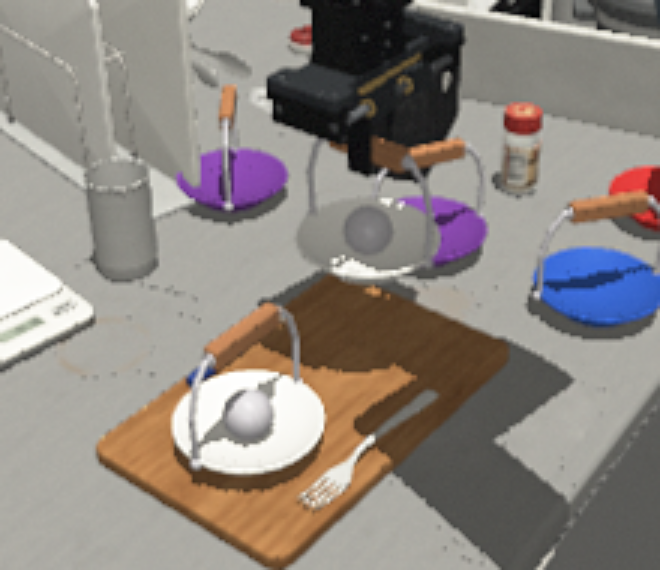

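View pics/f_side.png

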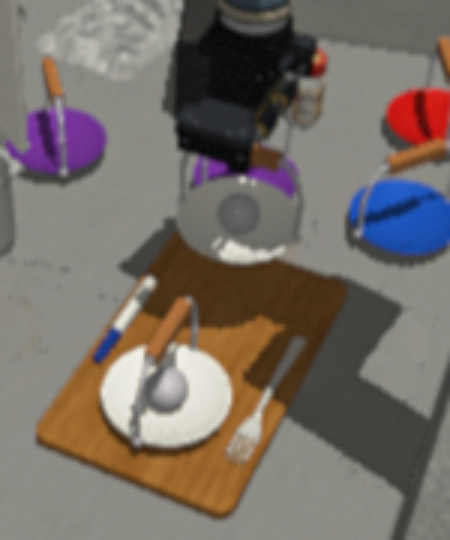

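Dish_2 is held up level with its arch across the board, ball centred at scene crop (368,230) and side crop (239,213). Dish_1 and the bystanders are in place. I hand the job in.

```bash
python3 -c "
from bench import workorder;print(workorder.close_job())"
```

```text
the job is handed in; nothing more can be done
None
```

The dish with the solid ball is dish_2. I handed the job in at about 28 s of the 61 s allowed, with the arm still holding that dish up.

- **Weighing:** I lifted dish_1 10 mm and it read 3.4 N, which fits the hollow ball, so I set it back where it stood. Dish_2 read 6.2 N, which points to the solid ball. That is slightly under the 6.4 N or more expected, but within the sensor noise of about 0.3 N.
- **Lift and turn:** I raised dish_2 straight up about 10 cm, then turned it 90° about its own axis using the last joint only.
- **Last checks:** The arm was still and the finger gap matched the 16 mm bar. The last single force reading was 5.8 N, a little lower again but well above the light dish. By eye in the scene and side pictures:
  - Dish_2 is level with its arch across the board.
  - Both balls are centred.
  - Dish_1 is upright in its place.
  - The fork, marker and spice jar have not moved. The timer and thermometer were outside the final crops, but the arm never went near them.

No check failed. I did not measure the dish's tilt or the balls' offset in numbers at the end.

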